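# Pack the inspected sample kit into its box

## Robot

A 6-joint arm with a two-finger parallel gripper is mounted at the origin on the work surface. World frame = base frame: x ahead of the robot, y to its left, z up, the work surface at z = 0. Lengths are in mm, angles in rad, forces in N, time in s.
With the tool pointing down it reaches from about 350 to 850 mm from the base axis. Payload 8.1 kg.
Tool frame: the origin (TCP) lies at the centre of the arm's flange, where the gripper is bolted on; the fingertips stand 186 mm ahead of it and the grasp point (between the pads) lies 167 mm ahead of it; z points along the fingers, y is the direction in which the jaws open and shut (so a half turn about z gives the same grasp; the last joint's range is limited). The gripper opens to 93 mm and grips with 3 to 60 N. Pads are 15 mm wide; open, the fingers measure 128 mm over their backs; the gripper's body (75 mm by 188 mm) begins 65 mm behind the grasp point.
Start: joints at [-1.397, 0.13, 1.488, -0, 1.523, -0.085], TCP at [153.573, -580.019, 404.735] pointing down, gripper open.
Joint ranges: [-2.96, 2.96], [-0.89, 2.26], [0.02, 2.5], [-1.34, 4.48], [0, 2.73], [-2.66, 2.66]. Speed limits (rad/s): [2.39, 2.39, 2.79, 3.14, 3.14, 3.14].

## Interface

Orientations are given as a 3x3 rotation matrix whose columns are the frame's x, y, z axes.
In Python, from cell import manip, eyes gives the robot as it stands.
- The arm moves only by the shell command python3 -m creep 'ROWS' [OPENING] [FORCE]. ROWS is JSON, a list of rows, each a list of 6 numbers: the shift along the world's x, y, z scaled (see below), then the turn, a rotation vector about the world's x, y, z scaled (see below). In form: [[dx, dy, dz, wx, wy, wz], ...]. A call has 1 to 20 rows; each row shifts and turns the commanded pose from where the row before left it; what a row does not reach is not made up. The controller multiplies each number of a shift by 50 cm and each number of a turn by 45 degrees. A row lasts 1/10 s, in which the tool goes at most 50 mm and 8.59 degrees, less where a joint would pass 70% of its speed; a pose out of reach is approached as far as the arm can. A call with a number of a shift or a turn outside -1 to 1 is refused whole. A call with a gripper value outside its range is refused whole. OPENING is the gripper command: -1 is fully open, 1 is shut, values between are in proportion, set as the call begins (- or left out, the last holds). The fingers move at their own pace and stop on an object; FORCE is the grip in N (left out, the last holds). Time passes only in rows, so rows that do not move let the fingers close. It gives the time, the measured TCP pose, the force and the opening at its end, in the units of the state.
- manip.sense(): the state, without advancing time (a new reading comes with each control period).
- eyes.snapshot(name): name is "scene" or "top" or "wrist"; returns the picture (480x640x3 uint8, blue, green, red); there is no depth.
- eyes.camera_info(name): a dict with "fx", "fy", "cx", "cy" (pixels), "position" and "attitude" of the camera in the world; the wrist camera has in their place "mount" (4x4, takes a point from camera to tool coordinates, whose origin is the TCP and whose axes are the flange's). Camera axes: x right, y up, looking along -z (the intrinsics and any distortion apply to the point x, -y, -z); pixel columns grow to the right and rows downward; lengths in mm; the calibration is good to about 2 mm. The wrist camera is an equidistant fisheye: a pixel r from the principal point sees the ray r / f radians off the axis. A picture is of the moment at which its call begins: read the wrist's pose just before it. camera_info takes no time and is no camera call.
- manip.job_done(): hands the job in, once; it reports no verdict.
The state is a dict: "time": time; "joint_positions": joint angles; "joint_vel": joint speeds; "joint_efforts": joint torques, N m; "ee_pos": TCP position; "tool_rot": TCP orientation; "wrist_force": force on the tool from outside, world axes, zero at the start; "wrist_torque": the same for the moment, N m; "gripper_width": finger opening in mm.
Only numpy, scipy, OpenCV 4.12 (cv2) and the standard library are available. Lean on these libraries where they do the work, as an engineer would, in place of code of your own. Each camera call takes 0.05 s, during which the arm holds its last target. There are 200 camera calls.

## Task

Pack the inspected kit into the shallow wooden kit box: the large brass union nut, the U-shaped steel go-no-go gauge and the chrome pipe plug, in one row with the gauge in between, so that the brass and the chrome cannot rub together. Lower each piece without dropping it, and leave each standing upright as it stands now (gauge jaws up, plug head up), flat on the floor of the box. Leave the small lock nut, the tile weight, the jar and the caliper where they are.

Things in the scene. Friction and masses are not known exactly. Their poses are not given: they have to be found in the camera images.
- kit_box: shallow open wooden kit box, fixed to the bench. Outside 72 x 143 mm and 24 mm high, walls 7 mm thick; inside 58 mm (its x) by 129 mm (its y), floor 6 mm above the bench, so 18 mm deep. Origin: centre of the underside, on the bench; x across the box, y along it, z up.
- kit_box_floor (a point): centre of the box's inner floor, 6 mm above the bench; axes as the box's.
- union_nut: large brass hexagonal union nut, a hexagonal tube standing on end: 46 mm across flats, 53 mm across corners, 42 mm tall, wall 7 mm, open bore. Origin: centre of the underside; z up along the bore; its own x axis is square to a flat (flats every 60 degrees), y points to a corner.
- snap_gauge: go-no-go snap gauge, a U of flat steel standing upright with both jaws up: 20 mm thick (its x), 48 mm wide over the jaws (its y), 52 mm tall (z); solid to 22 mm height, then two jaws 12 mm wide with a 24 mm gap between. Origin: centre of the underside.
- pipe_plug: chrome pipe plug standing on its threaded end: round body 44 mm in diameter and 26 mm high, with a 24 x 24 mm square head on it, 22 mm high (48 mm tall in all). Origin: centre of the underside; z up; x and y square to the head's sides.
- lock_nut: small thin brass hexagonal lock nut lying flat, 32 mm across flats, 14 mm high; not part of the kit, stays where it is. Origin: centre of the underside.
- tile_weight: tan ceramic tile weight, a plain slab 45 x 70 x 22 mm (x, y, z); stays where it is. Origin: centre of the underside.
- grease_jar: amber jar with a steel cap, 60 mm in diameter, 75 mm tall; stays where it is. Origin: centre of the underside.
- caliper: steel caliper lying flat, about 200 mm long (its y) and 9 mm thick, jaws towards its -x; stays where it is. Origin: under the middle of its beam.
There are look-alikes about, which are no part of the job. There is more than one size of the pipe_plug; the job needs the middle-sized.

How it is judged:
By the outcome, as a careful person would: the job done as asked, in the order asked, and still so for the second after the job is handed in, with the robot touching nothing.
It also fails if it takes over 72 s, if anything falls off the work surface, if the arm or the gripper's body presses on something with over 40 N, if the wrist force passes 120 N, or if a joint passes its speed limit or range.

## Working session

There is one attempt and no reset: what is moved stays moved. The work goes in short steps, Python scripts to look and compute and a shell command to move; the robot and the scene stay as the last step left them, time stands still between calls to the robot, and variables do not carry over. Pictures are saved under pics/ and viewed, about 8 in all and at most 12, crops included, and the job is handed in when it is done.

```bash
mkdir -p pics; python3 - <<'E'
from cell import manip, eyes
import cv2
print(manip.sense())
for n in ("top","scene"):
    cv2.imwrite(f"pics/{n}0.png",eyes.snapshot(n)); print(n,eyes.camera_info(n))
print(eyes.camera_info("wrist"))
E
```

```text
{'time': 0.0, 'joint_positions': array([-1.39739174e+00,  1.31150378e-01,  1.48926223e+00, -3.17779424e-05,
        1.52301451e+00, -8.53934314e-02]), 'joint_vel': array([ 0.00234486,  0.000136  ,  0.00011541,  0.00085042, -0.00030859,
        0.00158082]), 'joint_efforts': array([ 2.44466719e-03, -5.59837925e+01, -4.91754055e+01,  7.69798388e-02,
        3.55513638e-02, -1.79358540e-04]), 'ee_pos': array([ 153.53106508, -579.78703308,  403.70295347]), 'tool_rot': array([[ 9.66697911e-01,  2.55919964e-01, -3.47778698e-04],
       [ 2.55920170e-01, -9.66696240e-01,  1.80147814e-03],
       [ 1.24837861e-04, -1.83048874e-03, -9.99998317e-01]]), 'wrist_force': array([ 0.60653965,  1.23977778, -0.33658957]), 'wrist_torque': array([ 0.00843141,  0.00491402, -0.02050038]), 'gripper_width': 92.76972522292795}
top {'fx': 489.3565033889418, 'fy': 489.3565033889418, 'cx': 318.22614709045524, 'cy': 236.6693185836398, 'position': array([ 425.26686327,   30.11816299, 1044.06876124]), 'attitude': array([[ 0.02343089,  0.98646049, -0.16231666],
       [-0.99952315,  0.01984907, -0.02365368],
       [-0.02011159,  0.16279349,  0.98645517]])}
scene {'fx': 458.20570450815893, 'fy': 458.20570450815893, 'cx': 310.9639559071014, 'cy': 240.48225552006832, 'position': array([1146.22924319, -242.07388435,  637.15196491]), 'attitude': array([[ 0.446803  , -0.6130399 ,  0.65157437],
       [ 0.8946274 ,  0.30373862, -0.327696  ],
       [ 0.00298243,  0.72933184,  0.68415362]])}
{'fx': 371.64829954431775, 'fy': 371.64829954431775, 'cx': 321.93842359248646, 'cy': 233.794871238821, 'mount': array([[-5.57164138e-04,  9.70266597e-01,  2.42038057e-01,
         6.66722969e+01],
       [ 9.99999803e-01,  4.70592465e-04,  4.15487879e-04,
        -1.58518358e+00],
       [ 2.89232724e-04,  2.42038241e-01, -9.70266668e-01,
         1.98792100e+01],
       [ 0.00000000e+00,  0.00000000e+00,  0.00000000e+00,
         1.00000000e+00]])}
```

View pics/top0.png

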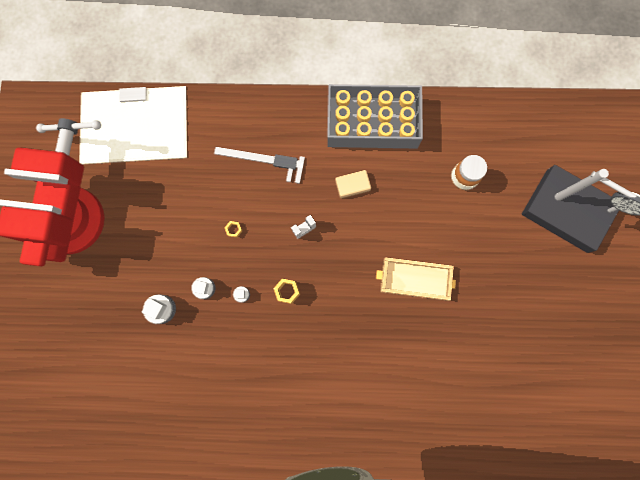

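View pics/scene0.png

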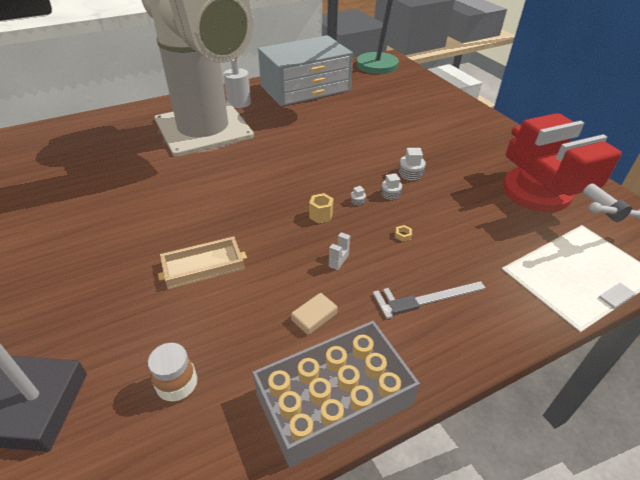

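```bash
cat > h.py <<'E'
from cell import manip, eyes
import numpy as np, cv2
def cam(name, s=None):
    i=eyes.camera_info(name)
    if name=="wrist":
        M=i["mount"]; R=s["tool_rot"]@M[:3,:3]; p=s["ee_pos"]+s["tool_rot"]@M[:3,3]
    else: R,p=i["attitude"],i["position"]
    return i,R,p
def ground(name,u,v,z,s=None):
    i,R,p=cam(name,s); a=np.array([(u-i["cx"])/i["fx"],(v-i["cy"])/i["fy"]])
    if name=="wrist":
        r=np.hypot(*a); a=a/r*np.tan(r) if r>0 else a
    d=R@np.array([a[0],-a[1],-1]); return p+d*(z-p[2])/d[2]
def project(name,P,s=None):
    i,R,p=cam(name,s); q=(np.atleast_2d(P)-p)@R; a=np.c_[q[:,0],-q[:,1]]/-q[:,2:]
    if name=="wrist":
        r=np.linalg.norm(a,axis=1,keepdims=True); a=a/r*np.arctan(r)
    return a*[i["fx"],i["fy"]]+[i["cx"],i["cy"]]
E
python3 - <<'E'
from h import *
for n,u,v,z in [("nut",287,291,42),("gauge",304,227,52),("plugM",202,285,48),("plugS",241,293,36),("plugL",158,306,60),("box",418,279,24),("boxTL",385,258,24),("boxTR",455,266,24),("boxBL",382,291,24),("boxBR",452,300,24),("tile",353,184,22),("lock",233,229,14),("jar",473,167,75)]: print(n,ground("top",u,v,z).round(0))
im=cv2.imread("pics/top0.png")[210:330,130:330]; cv2.imwrite("pics/c1.png",cv2.resize(im,None,fx=4,fy=4,interpolation=2))
E
```

```text
nut [477. 115.  42.]
gauge [608.  84.  52.]
plugM [484. 289.  48.]
plugS [471. 210.  36.]
plugL [440. 372.  60.]
box [ 508. -155.   24.]
boxTL [551. -86.  24.]
boxTR [ 537. -231.   24.]
boxBL [482. -80.  24.]
boxBR [ 467. -224.   24.]
tile [710. -18.  22.]
lock [608. 238.  14.]
jar [ 735. -259.   75.]
```

View pics/c1.png

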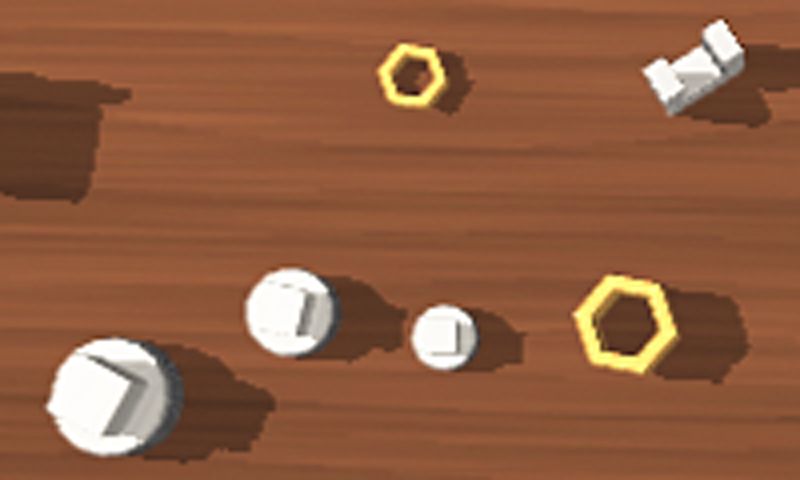

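The plugs in the crop are large (112,397), middle (290,312) and small (445,338). The middle one is about 46 mm across, which matches the 44 mm body, so it is the one to pack. Next I move over the scene for a wrist picture.

```bash
python3 -m creep '[[0.049,0.086,0,0,0,0.111],[0.049,0.086,0,0,0,0.111],[0.049,0.086,0,0,0,0.111],[0.049,0.086,0,0,0,0.111],[0.049,0.086,0,0,0,0.111],[0.049,0.086,0,0,0,0.111],[0.049,0.086,0,0,0,0.111],[0.049,0.086,0,0,0,0.111],[0.049,0.086,0,0,0,0.111],[0.049,0.086,0,0,0,0.111],[0.049,0.086,0,0,0,0.111],[0.049,0.086,0,0,0,0.111],[0.049,0.086,0,0,0,0.111],[0.049,0.086,0,0,0,0.111],[0.049,0.086,0,0,0,0.111],[0,0,0,0,0,0],[0,0,0,0,0,0],[0,0,0,0,0,0]]' -1
cat > snap.py <<'E'
import sys,pickle; from h import *
s=manip.sense(); im=eyes.snapshot("wrist"); n=sys.argv[1]
cv2.imwrite(f"pics/{n}.png",im); pickle.dump(s,open(f"{n}.pkl","wb"))
t=s["tool_rot"]; print(s["time"],s["ee_pos"].round(1),"jaw deg",np.degrees(np.arctan2(t[1,1],t[0,1])).round(2),t[:,2].round(4),np.abs(s["joint_vel"]).max().round(3),s["joint_positions"].round(2))
E
python3 snap.py w1
```

```text
time: 1.9
ee_pos: [520.7, 64.3, 404.4]
tool_rot: [[0.005, 1.0, -0.001], [1.0, -0.005, -0.0], [-0.0, -0.001, -1.0]]
wrist_force: [-0.4, -0.7, 0.0]
gripper_width: 92.7
1.9 [520.7  64.3 404.4] jaw deg -0.31 [-9.e-04 -5.e-04 -1.e+00] 0.021 [ 0.03 -0.07  1.7  -0.    1.52  0.03]
```

View pics/w1.png

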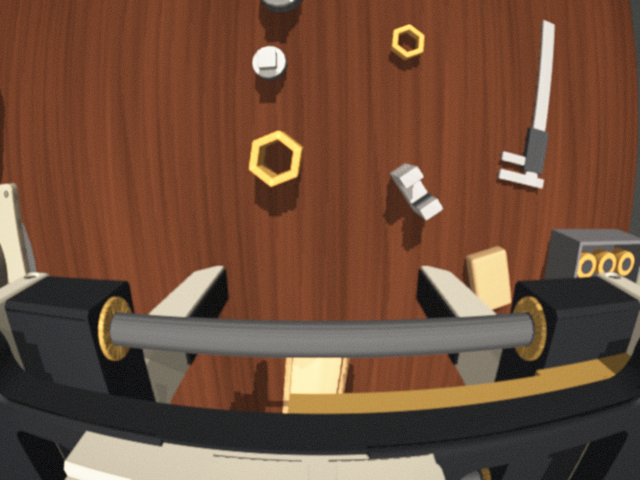

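The nut's top is at about (276,159) and the gauge is at (416,192). The small plug is at (269,62), the lock nut at (408,42), and the middle plug is cut off at the top edge. I'll take an enlarged crop of the nut and gauge.

```bash
python3 - <<'E'
import cv2
im=cv2.imread("pics/w1.png")
a=im[125:195,245:310]; b=im[155:225,385:450]
cv2.imwrite("pics/c2.png",cv2.resize(cv2.hconcat([a,b]),None,fx=6,fy=6,interpolation=2))
E
```

```text
(no output)
```

View pics/c2.png

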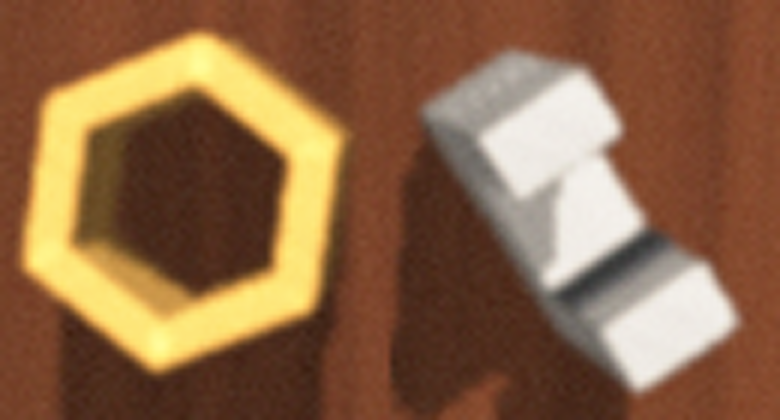

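In the crop, the nut's top corners are (203,32), (345,138), (320,300), (155,372), (25,260) and (45,98). The gauge's jaw-top corners are (480,133), (578,70), (622,130), (520,198) and (705,265), (740,325), (640,390), (600,330).

```bash
python3 - <<'E'
from h import *; import pickle
s=pickle.load(open("w1.pkl","rb"))
N=np.array([ground("wrist",245+x/6-.4,125+y/6-.4,42,s)[:2] for x,y in [(203,32),(345,138),(320,300),(155,372),(25,260),(45,98)]])
c=N.mean(0); d=N-c; print("nut",c.round(1),np.linalg.norm(d,axis=1).round(1),"corner ang mod60",(np.degrees(np.arctan2(d[:,1],d[:,0]))%60).round(1))
G=np.array([ground("wrist",385+(x-390)/6-.4,155+y/6-.4,52,s)[:2] for x,y in [(480,133),(578,70),(622,130),(520,198),(705,265),(740,325),(640,390),(600,330)]])
A,B=G[:4].mean(0),G[4:].mean(0)
print("gauge",((A+B)/2).round(1),"jaw spacing(36)",np.linalg.norm(A-B).round(1),"y-axis deg",np.degrees(np.arctan2(*(A-B)[::-1])).round(1))
print("sides",[np.linalg.norm(G[i]-G[(i+1)%4]).round(1) for i in range(4)])
e=np.vstack([G[1]-G[6],G[0]-G[6],G[1]-G[5]]) ; print(np.degrees(np.arctan2(e[:,1],e[:,0])).round(1), np.linalg.norm(e,axis=1).round(1))
T=lambda x,y,z:ground("top",130+x/4-.4,210+y/4-.4,z)[:2].round(1)
print("top nut",np.mean([T(x,y,42) for x,y in [(575,318),(616,276),(662,284),(677,330),(640,373),(588,360)]],0))
print("top gauge",np.mean([T(x,y,52) for x,y in [(643,70),(724,20),(745,52),(665,102)]],0))
print("top plug body",T(290,312,26))
E
```

```text
nut [476.8 119.3] [26.1 26.9 26.5 27.1 26.2 26.6] corner ang mod60 [21.6 19.7 23.2 20.  19.4 21.9]
gauge [612.   87.6] jaw spacing(36) 36.5 y-axis deg 124.7
sides [np.float64(18.1), np.float64(11.6), np.float64(19.2), np.float64(11.8)]
[103.6 124.3 125.6] [51.1 48.2 48.2]
top nut [477.58333333 116.96666667]
top gauge [612.65  85.55]
top plug body [480.4 293.9]
```

The sizes check out: corner radius 26.5 mm and jaw spacing 36.5 mm. The nut is at (477,118.5) with flats at -9°, and the gauge is at (612,87) with its y axis at 124.7°. Now I go down on the nut.

```bash
python3 -m creep '[[-0.022,0.027,-0.07,0,0,-0.048],[-0.022,0.027,-0.07,0,0,-0.048],[-0.022,0.027,-0.07,0,0,-0.048],[-0.022,0.027,-0.07,0,0,-0.048],[0,0,-0.029,0,0,0],[0,0,-0.029,0,0,0],[0,0,-0.029,0,0,0],[0,0,-0.029,0,0,0],[0,0,0,0,0,0],[0,0,0,0,0,0],[0,0,0,0,0,0]]' -1 30
python3 -m creep '[[0,0,0,0,0,0],[0,0,0,0,0,0],[0,0,0,0,0,0],[0,0,0,0,0,0],[0,0,0,0,0,0],[0,0,0,0,0,0],[0,0,0,0,0,0],[0,0,0,0,0,0]]' 1 30
```

```text
time: 3.05
ee_pos: [477.7, 119.0, 207.6]
tool_rot: [[0.155, 0.988, 0.001], [0.988, -0.155, 0.0], [0.0, 0.001, -1.0]]
wrist_force: [0.1, -0.3, 0.2]
gripper_width: 92.8
time: 3.85
ee_pos: [477.1, 119.0, 206.7]
tool_rot: [[0.155, 0.988, -0.0], [0.988, -0.155, 0.0], [0.0, -0.0, -1.0]]
wrist_force: [-0.5, 1.0, -0.0]
gripper_width: 46.2
```

```bash
python3 -m creep '[[0,0,0.04,0,0,0],[0,0,0.08,0,0,0],[0,0,0.08,0,0,0],[0,0,0.08,0,0,0],[0.007,-0.091,0,0,0,0.009],[0.007,-0.091,0,0,0,0.009],[0.007,-0.091,0,0,0,0.009],[0.007,-0.091,0,0,0,0.009],[0.007,-0.091,0,0,0,0.009],[0.007,-0.091,0,0,0,0.009],[0.007,-0.091,0,0,0,0.009],[0.007,-0.091,0,0,0,0.009],[0.007,-0.091,0,0,0,0.009],[0,0,0,0,0,0],[0,0,0,0,0,0],[0,0,0,0,0,0],[0,0,0,0,0,0]]' 1 30
python3 snap.py w2; python3 - <<'E'
import cv2
im=cv2.imread("pics/w2.png")
cv2.imwrite("pics/c3.png",cv2.resize(im[20:270,180:480],None,fx=2.4,fy=2.4,interpolation=2))
E
```

```text
time: 5.55
ee_pos: [508.7, -289.3, 346.5]
tool_rot: [[0.09, 0.996, -0.0], [0.996, -0.09, 0.001], [0.001, -0.001, -1.0]]
wrist_force: [0.4, 0.5, -3.0]
gripper_width: 45.7
5.55 [ 508.7 -289.3  346.5] jaw deg -5.16 [-5.e-04  7.e-04 -1.e+00] 0.005 [-0.6   0.12  1.6   0.    1.42 -0.51]
```

View pics/c3.png

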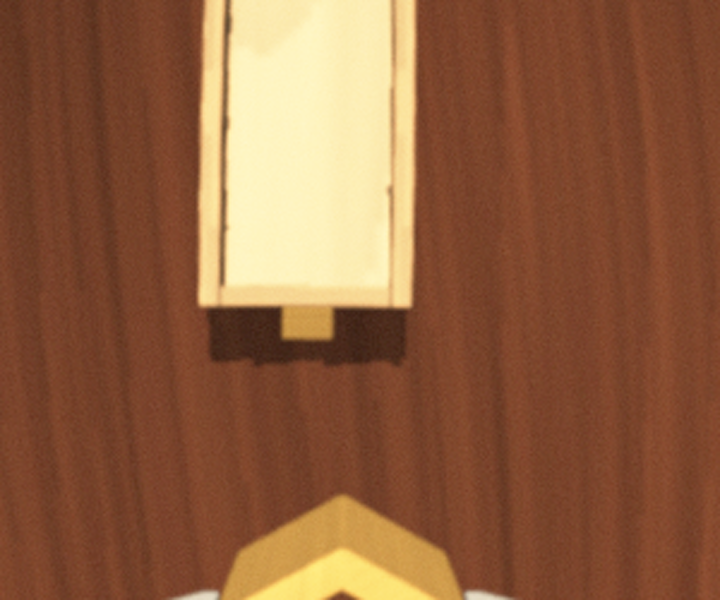

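The box's near rim corners are at (199,307) and (412,307). Its outer edges run up to (207,0) and (417,0), and the nut is held at the bottom.

```bash
python3 - <<'E'
from h import *; import pickle
s=pickle.load(open("w2.pkl","rb"))
g=lambda x,y,z=24:ground("wrist",180+x/2.4-.3,20+y/2.4-.3,z,s)[:2]
P=[g(199,307),g(412,307),g(206,0),g(417,0)]; print(np.round(P,1),np.linalg.norm(P[0]-P[1]))
for a,b in ((0,1),(0,2),(1,3)):
  e=P[b]-P[a]; print(np.degrees(np.arctan2(e[1],e[0])).round(2))
# floor corners z=6 inner seen, wall-top inner near edge
print("inner near edge rim z24",g(222,287),g(389,287))
th=np.radians(np.mean([np.degrees(np.arctan2(*(P[2]-P[0])[::-1])),np.degrees(np.arctan2(*(P[3]-P[1])[::-1]))])-90); R=np.array([[np.cos(th),-np.sin(th)],[np.sin(th),np.cos(th)]])
c=(P[0]+P[1])/2+R@[0,71.5]; print("box",c.round(1),np.degrees(th).round(2))
c2=np.mean([ground("top",u-.0,v,24)[:2] for u,v in [(385,258),(455,266),(382,291),(452,300)]],0); print("top",c2)
# check by projecting corners at top cam and draw
K=np.array([[*(c+R@[x,y]),24] for x,y in [(-36,-71.5),(36,-71.5),(36,71.5),(-36,71.5)]])
print(project("top",K).round(1))
im=cv2.imread("pics/top0.png"); f=8
o=cv2.resize(im[250:310,375:465],None,fx=f,fy=f,interpolation=2)
def dr(Q,col): cv2.polylines(o,[((project("top",Q)-[375,250]+.5)*f).astype(int)],True,col,1)
dr(K,(0,0,255)); dr(np.array([[*(c+R@[x,y]),24] for x,y in [(-29,-64.5),(29,-64.5),(29,64.5),(-29,64.5)]]),(255,0,0))
i2=cv2.imread("pics/w2.png")[0:150,230:380]; o2=cv2.resize(i2,None,fx=4,fy=4,interpolation=2)
for H,col in (((36,71.5),(0,0,255)),((29,64.5),(255,0,0))):
  Q=np.array([[*(c+R@[x*H[0],y*H[1]]),24] for x,y in [(-1,-1),(1,-1),(1,1),(-1,1)]]); cv2.polylines(o2,[((project("wrist",Q,s)-[230,0]+.5)*4).astype(int)],True,col,1)
o=cv2.resize(o,(600,400)); W=np.zeros((600,800,3),np.uint8); W[:600,:400]=o2[:, 100:500]; W[:267,400:800]=cv2.resize(o,(400,267)); cv2.imwrite("pics/c4.png",W)
E
```

```text
[[ 465.7 -219.9]
 [ 537.4 -226.8]
 [ 477.5 -111.6]
 [ 549.2 -119.1]] 72.07969974428245
-5.55
83.77
83.78
inner near edge rim z24 [ 474.24590251 -213.95256922] [ 530.2874812 -219.4318426]
box [ 509.3 -152.3] -6.22
top [ 509.03786907 -155.3810646 ]
[[449.9 300.4]
 [453.  265.8]
 [384.5 257. ]
 [380.6 291.2]]
```

View pics/c4.png

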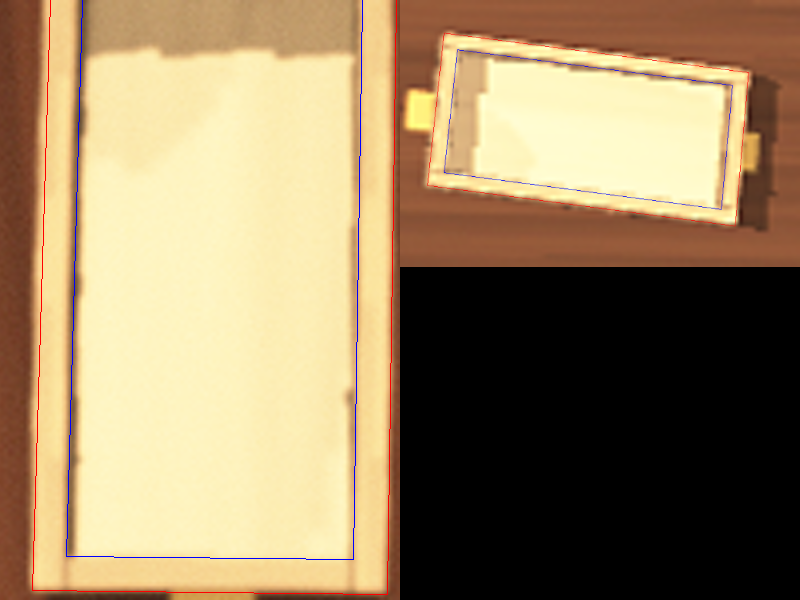

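The box fit agrees in both cameras: centre about (509.3,-152.4), turned -6.2°. Next I measure the held nut in the same picture.

```bash
python3 - <<'E'
from h import *; import pickle
s=pickle.load(open("w2.pkl","rb")); R=s["tool_rot"]
g=lambda x,y,z:ground("wrist",180+x/2.4-.3,20+y/2.4-.3,z,s)
for x,y,z in ((343,494,139.8),(343,549,181.8),(444,550,139.8),(239,550,139.8)): print((R.T@(g(x,y,z)-s["ee_pos"])).round(1))
th=np.radians(-6.2); Q=np.array([[np.cos(th),-np.sin(th)],[np.sin(th),np.cos(th)]])
for n,y in (("nut",-35),("gauge",4.5),("plug",39.5)): print(n,([509.3,-152.4]+Q@[0,y]).round(1))
E
```

```text
[ 2.600e+01 -2.000e-01  2.067e+02]
[ 25.9  -0.3 164.7]
[ 13.4  21.9 206.7]
[ 13.4 -23.  206.7]
nut [ 505.5 -187.2]
gauge [ 509.8 -147.9]
plug [ 513.6 -113.1]
```

```bash
python3 -m creep '[[-0.0021,0.0684,0,0,0,-0.008],[-0.0021,0.0684,0,0,0,-0.008],[-0.0021,0.0684,0,0,0,-0.007],[0,0,-0.05,0,0,0],[0,0,-0.05,0,0,0],[0,0,-0.05,0,0,0],[0,0,-0.05,0,0,0],[0,0,0,0,0,0],[0,0,0,0,0,0],[0,0,0,0,0,0]]' 1 30
```

```text
time: 6.6
ee_pos: [506.2, -187.9, 248.7]
tool_rot: [[0.109, 0.994, 0.003], [0.994, -0.109, -0.001], [-0.001, 0.003, -1.0]]
wrist_force: [-1.1, -0.3, -3.2]
gripper_width: 46.0
```

```bash
python3 -m creep '[[-0.001,0.002,-0.015,0,0,0],[0,0,-0.015,0,0,0],[0,0,-0.015,0,0,0],[0,0,-0.01,0,0,0],[0,0,0,0,0,0],[0,0,0,0,0,0],[0,0,0,0,0,0]]' 1 30
```

```text
time: 7.3
ee_pos: [505.1, -187.0, 219.5]
tool_rot: [[0.109, 0.994, 0.0], [0.994, -0.109, -0.0], [-0.0, 0.0, -1.0]]
wrist_force: [0.6, 0.7, -4.5]
gripper_width: 45.8
```

```bash
python3 -m creep '[[0,0,-0.003,0,0,0],[0,0,-0.003,0,0,0],[0,0,-0.003,0,0,0],[0,0,-0.002,0,0,0],[0,0,-0.002,0,0,0],[0,0,0,0,0,0],[0,0,0,0,0,0],[0,0,0,0,0,0]]' 1 30
```

```text
time: 8.1
ee_pos: [504.9, -186.9, 212.7]
tool_rot: [[0.109, 0.994, 0.0], [0.994, -0.109, -0.0], [-0.0, 0.0, -1.0]]
wrist_force: [-0.4, -0.2, -3.1]
gripper_width: 46.0
```

```bash
python3 -m creep '[[0,0,-0.001,0,0,0],[0,0,0,0,0,0],[0,0,0,0,0,0]]' 1 30
```

```text
time: 8.4
ee_pos: [505.0, -186.9, 212.7]
tool_rot: [[0.109, 0.994, 0.0], [0.994, -0.109, -0.0], [-0.0, 0.0, -1.0]]
wrist_force: [-4.4, 2.4, 6.5]
gripper_width: 45.8
```

```bash
python3 -m creep '[[0,0,0,0,0,0],[0,0,0,0,0,0],[0,0,0,0,0,0],[0,0,0,0,0,0],[0,0,0.02,0,0,0],[0,0,0.04,0,0,0],[0,0,0.08,0,0,0],[0,0,0.08,0,0,0],[0,0,0.08,0,0,0],[0.0306,0.0783,0,0,0,-0.156],[0.0306,0.0783,0,0,0,-0.156],[0.0306,0.0783,0,0,0,-0.156],[0.0306,0.0783,0,0,0,-0.156],[0.0306,0.0783,0,0,0,-0.156],[0.0306,0.0783,0,0,0,-0.156],[0.0306,0.0783,0,0,0,-0.156],[0,0,0,0,0,0],[0,0,0,0,0,0],[0,0,0,0,0,0]]' -1 30
```

```text
time: 10.3
ee_pos: [611.9, 86.5, 362.6]
tool_rot: [[0.823, 0.568, 0.0], [0.568, -0.823, -0.0], [-0.0, 0.0, -1.0]]
wrist_force: [0.4, -0.7, -0.4]
gripper_width: 93.0
```

```bash
python3 -m creep '[[0,0.001,-0.065,0,0,0],[0,0,-0.065,0,0,0],[0,0,-0.065,0,0,0],[0,0,-0.065,0,0,0],[0,0,-0.026,0,0,0],[0,0,-0.025,0,0,0],[0,0,0,0,0,0],[0,0,0,0,0,0],[0,0,0,0,0,0]]' -1 30
python3 -m creep '[[0,0,0,0,0,0],[0,0,0,0,0,0],[0,0,0,0,0,0],[0,0,0,0,0,0],[0,0,0,0,0,0],[0,0,0,0,0,0],[0,0,0,0,0,0],[0,0,0,0,0,0]]' 1 30
```

```text
time: 11.2
ee_pos: [613.0, 87.6, 208.7]
tool_rot: [[0.823, 0.568, 0.003], [0.568, -0.823, 0.0], [0.003, 0.002, -1.0]]
wrist_force: [-0.0, 0.4, -0.5]
gripper_width: 93.1
time: 12.0
ee_pos: [612.1, 87.5, 206.7]
tool_rot: [[0.823, 0.568, 0.0], [0.568, -0.823, -0.0], [0.0, 0.0, -1.0]]
wrist_force: [1.0, -0.5, 0.2]
gripper_width: 47.5
```

```bash
python3 -m creep '[[0,0,0.04,0,0,0],[0,0,0.08,0,0,0],[0,0,0.08,0,0,0],[0,0,0.08,0,0,0],[-0.0258,-0.0844,0,0,0,0.1367],[-0.0258,-0.0844,0,0,0,0.1367],[-0.0258,-0.0844,0,0,0,0.1367],[-0.0258,-0.0844,0,0,0,0.1367],[-0.0258,-0.0844,0,0,0,0.1367],[-0.0258,-0.0844,0,0,0,0.1367],[-0.0258,-0.0844,0,0,0,0.1367],[-0.0258,-0.0844,0,0,0,0.1367],[0,0,0,0,0,0],[0,0,0,0,0,0],[0,0,0,0,0,0],[0,0,0,0,0,0]]' 1 30
python3 snap.py w3; python3 - <<'E'
import cv2
im=cv2.imread("pics/w3.png")
cv2.imwrite("pics/c5.png",cv2.resize(im[0:300,210:410],None,fx=2,fy=2,interpolation=2) if 0 else cv2.resize(im[0:240,190:430],None,fx=2.5,fy=2.5,interpolation=2))
E
```

```text
time: 13.6
ee_pos: [509.2, -248.7, 346.5]
tool_rot: [[0.107, 0.994, -0.0], [0.994, -0.107, 0.001], [0.001, -0.0, -1.0]]
wrist_force: [0.4, -0.3, -2.8]
gripper_width: 48.0
13.6 [ 509.2 -248.7  346.5] jaw deg -6.15 [-3.e-04  6.e-04 -1.e+00] 0.006 [-0.54  0.08  1.65  0.    1.41 -0.44]
```

View pics/c5.png

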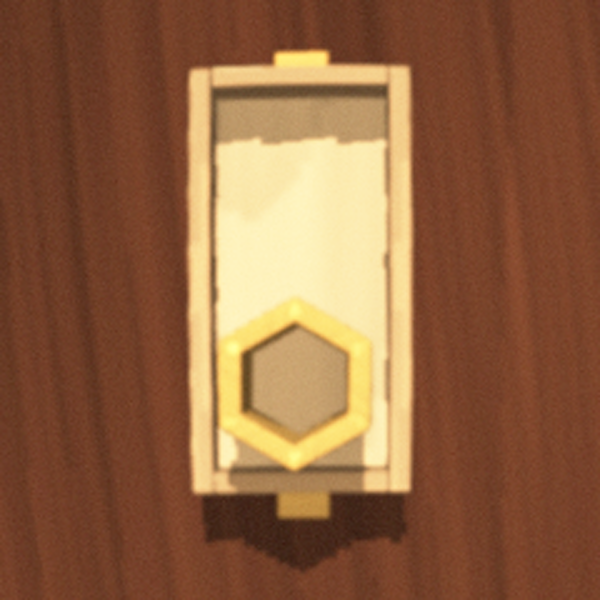

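The nut stands flat in the box. Its top corners are (295,297), (372,342), (367,430), (295,471), (218,430) and (220,342). The box rim corners are (190,68), (411,67), (411,493) and (192,493).

```bash
python3 - <<'E'
from h import *; import pickle
s=pickle.load(open("w3.pkl","rb")); T=s["tool_rot"]
g=lambda x,y,z:ground("wrist",190+x/2.5-.3,y/2.5-.3,z,s)[:2]
C=np.array([g(*p,24) for p in [(190,68),(411,67),(411,493),(192,493)]]); c=C.mean(0)
ax=(C[0]+C[1]-C[2]-C[3])/2; ay=ax/np.linalg.norm(ax); axx=np.array([ay[1],-ay[0]])
print("box",c.round(1),np.degrees(np.arctan2(-ay[0],ay[1])).round(2),np.linalg.norm(ax),np.linalg.norm(C[0]-C[1]))
N=np.array([g(*p,48) for p in [(295,297),(372,342),(367,430),(295,471),(218,430),(220,342)]])
for q in (*N,N.mean(0)): print("nut box-frame",((q-c)@np.c_[axx,ay]).round(1))
# held gauge: front (tool +x) face lower edge
E=[s["ee_pos"]+T@np.array(p) for p in [(10,0,206.7),(10,-20,206.7),(10,20,206.7),(10,-24,206.7),(10,24,206.7)]]
P=project("wrist",E,s).round(1); print(P)
im=cv2.imread("pics/w3.png"); u,v=P[0].astype(int)
for du in (-12,0,12): print([int(x) for x in im[v-9:v+10,u+du].mean(1)])
E
```

```text
box [ 509.  -152.4] -6.09 142.8909238490649 72.24937201005052
nut box-frame [-0.7 -9. ]
nut box-frame [ 22.1 -22.5]
nut box-frame [ 20.7 -49. ]
nut box-frame [ -1.  -61.4]
nut box-frame [-24.1 -48.7]
nut box-frame [-23.2 -22.2]
nut box-frame [ -1.  -35.5]
[[323.1 255.2]
 [285.2 255.1]
 [361.  255.1]
 [277.7 255.1]
 [368.5 255. ]]
[65, 69, 67, 70, 67, 70, 75, 87, 127, 165, 178, 178, 172, 174, 175, 178, 181, 180, 180]
[75, 73, 71, 75, 69, 69, 74, 88, 131, 164, 172, 176, 176, 176, 179, 177, 177, 180, 182]
[70, 61, 68, 71, 67, 65, 66, 87, 131, 163, 177, 173, 177, 170, 178, 176, 179, 177, 180]
```

```bash
python3 -m creep '[[0.0002,0.0666,0,0,0,0],[0.0002,0.0666,0,0,0,0],[0.0002,0.0666,0,0,0,0],[0,0,-0.05,0,0,0],[0,0,-0.05,0,0,0],[0,0,-0.05,0,0,0],[0,0,-0.05,0,0,0],[0,0,0,0,0,0],[0,0,0,0,0,0],[0,0,0,0,0,0],[0,0,-0.015,0,0,0],[0,0,-0.015,0,0,0],[0,0,-0.015,0,0,0],[0,0,-0.004,0,0,0],[0,0,0,0,0,0],[0,0,0,0,0,0],[0,0,0,0,0,0]]' 1 30
```

```text
time: 15.35
ee_pos: [509.3, -150.2, 222.6]
tool_rot: [[0.108, 0.994, 0.0], [0.994, -0.108, -0.0], [-0.0, 0.0, -1.0]]
wrist_force: [0.2, -0.9, -2.4]
gripper_width: 47.7
```

```bash
python3 -m creep '[[0.0004,0.0028,0,0,0,0],[0,0,-0.005,0,0,0],[0,0,-0.004,0,0,0],[0,0,-0.003,0,0,0],[0,0,-0.003,0,0,0],[0,0,-0.002,0,0,0],[0,0,-0.002,0,0,0],[0,0,-0.001,0,0,0],[0,0,0,0,0,0],[0,0,0,0,0,0],[0,0,0,0,0,0]]' 1 30
```

```text
time: 16.45
ee_pos: [509.3, -148.7, 212.7]
tool_rot: [[0.108, 0.994, -0.0], [0.994, -0.108, 0.0], [0.0, -0.0, -1.0]]
wrist_force: [-4.0, 1.4, 4.9]
gripper_width: 48.2
```

```bash
python3 -m creep '[[0,0,0,0,0,0],[0,0,0,0,0,0],[0,0,0,0,0,0],[0,0,0,0,0,0],[0,0,0.02,0,0,0],[0,0,0.04,0,0,0],[0,0,0.08,0,0,0],[0,0,0.08,0,0,0],[0,0,0.06,0,0,0],[-0.0083,0.094,0,0,0,0.0197],[-0.0083,0.094,0,0,0,0.0197],[-0.0083,0.094,0,0,0,0.0197],[-0.0083,0.094,0,0,0,0.0197],[-0.0083,0.094,0,0,0,0.0197],[-0.0083,0.094,0,0,0,0.0197],[-0.0083,0.094,0,0,0,0.0197],[0,0,0,0,0,0],[0,0,0,0,0,0],[0,0,0,0,0,0],[0,0,0,0,0,0]]' -1 30
python3 snap.py w4; python3 - <<'E'
from h import *; import pickle
s=pickle.load(open("w4.pkl","rb")); u,v=project("wrist",[[482,291,26]],s)[0].astype(int); print(u,v)
im=cv2.imread("pics/w4.png"); x0,y0=u-75,max(v-60,0); print(x0,y0)
cv2.imwrite("pics/c6.png",cv2.resize(im[y0:y0+115,x0:x0+150],None,fx=5,fy=5,interpolation=2))
E
```

```text
time: 18.45
ee_pos: [480.6, 179.0, 352.4]
tool_rot: [[0.002, 1.0, 0.0], [1.0, -0.002, -0.0], [-0.0, 0.0, -1.0]]
wrist_force: [-0.3, 0.4, 0.0]
gripper_width: 93.2
18.45 [480.6 179.  352.4] jaw deg -0.12 [ 2.e-04 -3.e-04 -1.e+00] 0.004 [ 0.26 -0.08  1.79 -0.    1.42  0.26]
323 90
248 30
```

View pics/c6.png

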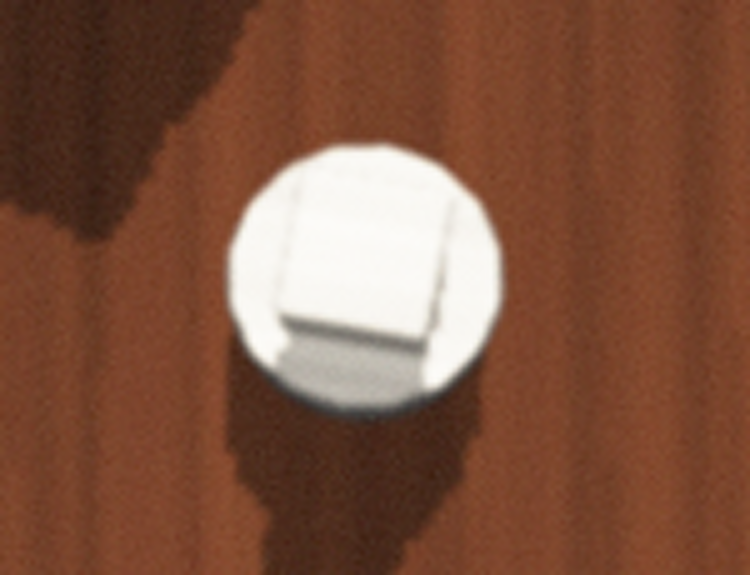

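The middle plug's head-top corners are about (281,318), (424,340), (453,195) and (302,172). The body circle spans columns 228–503 and rows 143–410.

```bash
python3 - <<'E'
from h import *; import pickle
s=pickle.load(open("w4.pkl","rb"))
g=lambda x,y,z:ground("wrist",248+x/5-.4,30+y/5-.4,z,s)[:2]
H=np.array([g(*p,48) for p in [(281,318),(424,340),(453,195),(302,172)]]); print(H.round(1),"head",H.mean(0).round(1))
for i in range(4): e=H[(i+1)%4]-H[i]; print(np.linalg.norm(e).round(1),(np.degrees(np.arctan2(e[1],e[0]))%90).round(1))
B=[g(228,275,26),g(503,275,26),g(365,143,26),g(365,408,26)]; print(np.round(B,1),"body",np.mean(B,0).round(1))
E
```

```text
[[466.8 285.6]
 [488.3 282.1]
 [492.8 304.9]
 [470.  308.6]] head [479.5 295.3]
21.9 80.7
23.3 78.9
23.1 80.8
23.2 82.1
[[457.1 296. ]
 [501.9 295.9]
 [479.5 318.3]
 [479.3 273.4]] body [479.4 295.9]
```

```bash
python3 -m creep '[[-0.0007,0.0777,0,0,0,-0.0689],[-0.0007,0.0777,0,0,0,-0.0689],[-0.0007,0.0777,0,0,0,-0.0689],[0,0,-0.06,0,0,0],[0,0,-0.06,0,0,0],[0,0,-0.06,0,0,0],[0,0,-0.06,0,0,0],[0,0,-0.02,0,0,0],[0,0,-0.0168,0,0,0],[0,0,0,0,0,0],[0,0,0,0,0,0],[0,0,0,0,0,0],[0,0,0,0,0,0]]' -1 30
```

```text
time: 19.8
ee_pos: [479.8, 297.2, 215.2]
tool_rot: [[0.162, 0.987, 0.002], [0.987, -0.162, 0.001], [0.001, 0.002, -1.0]]
wrist_force: [0.2, 1.1, 0.5]
gripper_width: 93.0
```

```bash
python3 -m creep '[[0,0,0,0,0,0],[0,0,0,0,0,0],[0,0,0,0,0,0],[0,0,0,0,0,0],[0,0,0,0,0,0],[0,0,0,0,0,0],[0,0,0,0,0,0],[0,0,0,0,0,0],[0,0,0,0,0,0],[0,0,0,0,0,0]]' 1 35
```

```text
time: 20.8
ee_pos: [479.3, 296.9, 213.9]
tool_rot: [[0.162, 0.987, 0.0], [0.987, -0.162, 0.0], [0.0, 0.0, -1.0]]
wrist_force: [1.8, 0.3, -0.3]
gripper_width: 23.6
```

```bash
python3 -m creep '[[0,0,0.03,0,0,0],[0,0,0.08,0,0,0],[0,0,0.08,0,0,0],[0,0,0.08,0,0,0],[0.0054,-0.0994,0,0,0,0.0065],[0.0054,-0.0994,0,0,0,0.0065],[0.0054,-0.0994,0,0,0,0.0065],[0.0054,-0.0994,0,0,0,0.0065],[0.0054,-0.0994,0,0,0,0.0065],[0.0054,-0.0994,0,0,0,0.0065],[0.0054,-0.0994,0,0,0,0.0065],[0.0054,-0.0994,0,0,0,0.0065],[0.0054,-0.0994,0,0,0,0.0065],[0.0054,-0.0994,0,0,0,0.0065],[0.0054,-0.0994,0,0,0,0.0065],[0,0,0,0,0,0],[0,0,0,0,0,0],[0,0,0,0,0,0],[0,0,0,0,0,0]]' 1 35
python3 snap.py w5; python3 - <<'E'
import cv2
im=cv2.imread("pics/w5.png")
cv2.imwrite("pics/c7.png",cv2.resize(im[0:290,190:460],None,fx=2,fy=2,interpolation=2))
E
```

```text
time: 22.7
ee_pos: [509.0, -248.5, 349.1]
tool_rot: [[0.104, 0.995, -0.0], [0.995, -0.104, 0.0], [0.0, -0.0, -1.0]]
wrist_force: [-0.3, -0.1, -1.9]
gripper_width: 24.0
22.7 [ 509.  -248.5  349.1] jaw deg -5.99 [-0.e+00  4.e-04 -1.e+00] 0.006 [-0.54  0.07  1.65  0.    1.42 -0.44]
```

View pics/c7.png

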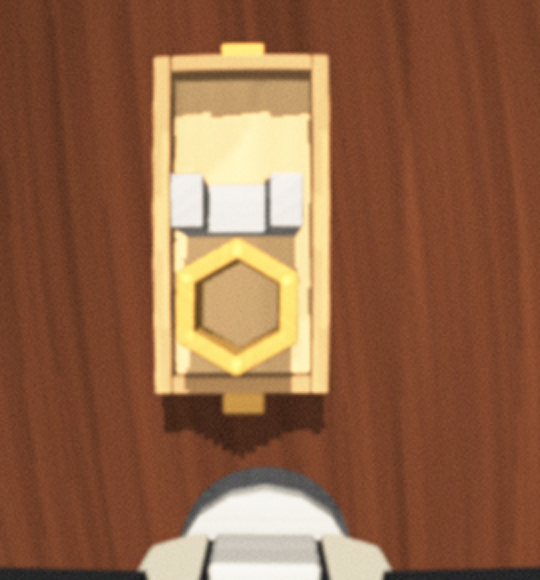

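The gauge stands upright, with its jaw tops spanning (171–203, 174–227) and (270–302, 173–228). The nut is in place. The held plug's lower rim peaks at (266,466) and its body-top rim at (266,485).

```bash
python3 - <<'E'
from h import *; import pickle
s=pickle.load(open("w5.pkl","rb")); T=s["tool_rot"]
g=lambda x,y,z:ground("wrist",190+x/2-.25,y/2-.25,z,s)
C=np.array([g(*p,24)[:2] for p in [(153,56),(329,56),(328,393),(155,393)]]); c=C.mean(0)
ax=(C[0]+C[1]-C[2]-C[3])/2; ay=ax/np.linalg.norm(ax); X=np.array([ay[1],-ay[0]])
print("box",c.round(1),np.degrees(np.arctan2(-ay[0],ay[1])).round(2),np.linalg.norm(ax),np.linalg.norm(C[0]-C[1]))
G=np.array([g(*p,58)[:2] for p in [(171,174),(203,174),(203,227),(171,227),(270,173),(302,173),(301,228),(270,228)]])
print(((G-c)@np.c_[X,ay]).round(1),((G.mean(0)-c)@np.c_[X,ay]).round(1))
print("nut",((g(238,239,48)[:2]-c)@np.c_[X,ay]).round(1),((g(238,374,48)[:2]-c)@np.c_[X,ay]).round(1))
for p,z in (((266,466),135.2),((266,485),161.2)): print((T.T@(g(*p,z)-s["ee_pos"])).round(1))
E
```

```text
box [ 508.8 -152.2] -5.98 142.5788424898372 72.4929838423423
[[-24.1  14.5]
 [-12.4  14.2]
 [-12.5  -5.5]
 [-24.1  -5.2]
 [ 11.7  14.3]
 [ 23.2  14.4]
 [ 22.8  -6. ]
 [ 11.7  -6. ]] [-0.5  4.3]
nut [-0.2 -9.4] [ -0.4 -60.7]
[ 2.040e+01 -2.000e-01  2.139e+02]
[ 22.2  -0.2 187.9]
```

```bash
python3 -m creep '[[0.0022,0.068,0,0,0,0],[0.0022,0.068,0,0,0,0],[0.0022,0.068,0,0,0,0],[0.0022,0.068,0,0,0,0],[0,0.001,-0.03,0,0,0],[0,0,-0.05,0,0,0],[0,0,-0.05,0,0,0],[0,0,-0.03,0,0,0],[0,0,0,0,0,0],[0,0,0,0,0,0],[0,0,0,0,0,0]]' 1 35
```

```text
time: 23.85
ee_pos: [514.0, -113.6, 270.4]
tool_rot: [[0.106, 0.994, 0.002], [0.994, -0.106, -0.001], [-0.001, 0.002, -1.0]]
wrist_force: [0.4, 0.1, -1.9]
gripper_width: 23.8
```

```bash
python3 -m creep '[[-0.0004,0.0022,0,0,0,0],[0,0,0,0,0,0],[0,0,-0.02,0,0,0],[0,0,-0.02,0,0,0],[0,0,-0.02,0,0,0],[0,0,-0.016,0,0,0],[0,0,0,0,0,0],[0,0,0,0,0,0],[0,0,0,0,0,0]]' 1 35
```

```text
time: 24.75
ee_pos: [513.4, -112.3, 231.2]
tool_rot: [[0.106, 0.994, 0.001], [0.994, -0.106, -0.0], [-0.0, 0.001, -1.0]]
wrist_force: [-0.2, -0.3, -2.6]
gripper_width: 23.7
```

```bash
python3 -m creep '[[0,0,-0.005,0,0,0],[0,0,-0.005,0,0,0],[0,0,-0.003,0,0,0],[0,0,-0.003,0,0,0],[0,0,-0.002,0,0,0],[0,0,-0.002,0,0,0],[0,0,-0.0015,0,0,0],[0,0,0,0,0,0],[0,0,0,0,0,0],[0,0,0,0,0,0]]' 1 35
```

```text
time: 25.75
ee_pos: [513.2, -112.2, 220.2]
tool_rot: [[0.106, 0.994, 0.0], [0.994, -0.106, -0.0], [-0.0, 0.0, -1.0]]
wrist_force: [-0.4, -0.8, -2.8]
gripper_width: 23.5
```

```bash
python3 -m creep '[[0,0,-0.0008,0,0,0],[0,0,-0.0008,0,0,0],[0,0,0,0,0,0],[0,0,0,0,0,0]]' 1 35
```

```text
time: 26.15
ee_pos: [513.3, -112.2, 219.8]
tool_rot: [[0.106, 0.994, 0.0], [0.994, -0.106, -0.0], [-0.0, 0.0, -1.0]]
wrist_force: [-2.8, 0.9, 5.4]
gripper_width: 23.6
```

```bash
python3 -m creep '[[0,0,0,0,0,0],[0,0,0,0,0,0],[0,0,0,0,0,0],[0,0,0,0,0,0],[0,0,0,0,0,0],[0,0,0.02,0,0,0],[0,0,0.04,0,0,0],[0,0,0.08,0,0,0],[0,0,0.08,0,0,0],[0,0,0.04,0,0,0],[-0.002,-0.068,0,0,0,0],[-0.002,-0.068,0,0,0,0],[-0.002,-0.068,0,0,0,0],[-0.002,-0.068,0,0,0,0],[0,0,0,0,0,0],[0,0,0,0,0,0],[0,0,0,0,0,0],[0,0,0,0,0,0]]' -1 35
python3 snap.py w6; python3 - <<'E'
from h import *
im=cv2.imread("pics/w6.png")[0:240,200:400]; sc=eyes.snapshot("scene"); cv2.imwrite("pics/scene6.png",sc)
W=cv2.hconcat([cv2.resize(im,(400,480),interpolation=2),cv2.resize(sc[195:315,130:230],(400,480),interpolation=2)]); cv2.imwrite("pics/c8.png",W)
E
```

```text
time: 27.95
ee_pos: [509.3, -247.2, 349.5]
tool_rot: [[0.105, 0.994, 0.0], [0.994, -0.105, 0.0], [0.0, 0.0, -1.0]]
wrist_force: [0.3, -0.3, 0.3]
gripper_width: 92.5
27.95 [ 509.3 -247.2  349.5] jaw deg -6.01 [ 1.e-04  2.e-04 -1.e+00] 0.002 [-0.54  0.07  1.65  0.    1.42 -0.44]
```

View pics/c8.png

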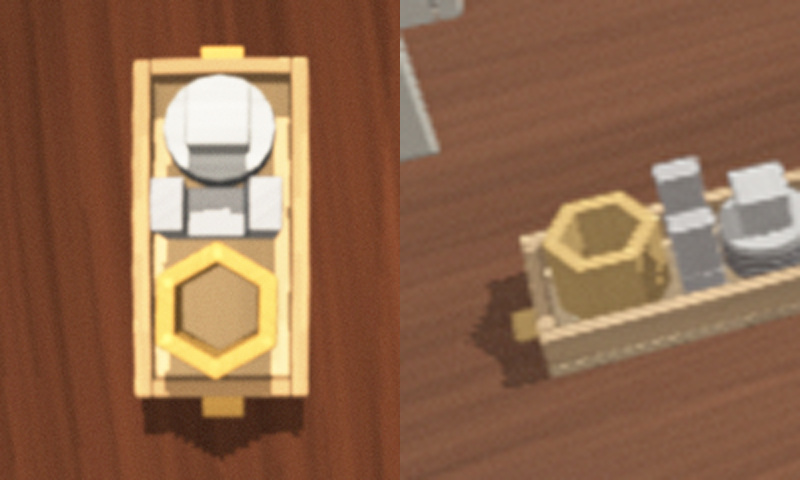

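The plug (219,128), gauge (216,205) and nut (217,311) stand in one row inside the box. All three are upright and the gripper is clear, so I'm handing in.

```bash
python3 -c "
from cell import manip
print(manip.job_done())"
```

```text
the job is handed in; nothing more can be done
None
```

The brass union nut, the steel gauge and the middle-sized chrome plug are in the kit box in one row, with the gauge in the middle. I placed them in that order and handed the job in at about 28 s of the 72 s allowed.

- **Lowering:** each piece went down until the wrist sensor showed light contact with the floor (about 5–6 N), and only then did I open the gripper.
- **Final pictures:** the wrist and scene views show all three upright and inside the walls, gauge jaws up and plug head up, with the gripper clear. I did not measure the plug after releasing it. I aimed for about 3 mm on either side of it.
- **Gaps:** in the picture taken before the plug went in, the nut's corner was about 3–4 mm from the gauge and about 3–4 mm from the end wall.
- **Disagreements:** the top and wrist cameras differed by about 2 mm on the loose pieces, which is within the stated calibration. I used the wrist camera's values. The two readings of the plug's offset in the gripper differed by about 2 mm, so I took a value in between.
- **Other objects:** I never reached for the lock nut, tile weight, jar, caliper or the other plugs. I did not re-measure their positions at the end.

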